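# Crack a crusted ink cap in the bench locking pliers

## Robot

A 6-joint arm with a two-finger parallel gripper is mounted at the origin on the work surface. World frame = base frame: x ahead of the robot, y to its left, z up, the work surface at z = 0. Lengths are in m, angles in rad, forces in N, time in s.
With the tool pointing down it reaches from about 0.325 to 0.9 m from the base axis. Payload 3.5 kg.
Tool frame: the origin (TCP) lies on the front face of the gripper's body, between the roots of the fingers; the fingertips stand 73 mm ahead of it and the grasp point (between the pads) lies 54 mm ahead of it; z points along the fingers, y is the line along which they close (so a half turn about z gives the same grasp; the last joint's range is limited). The gripper opens to 85 mm and grips with 20 to 120 N. Pads are 22 mm wide; open, the fingers measure 114 mm over their backs; the gripper's body (76 mm by 85 mm) begins 54 mm behind the grasp point. The pads swing forward as they close: fully open they stand 13 mm farther back than shut.
Start: joints at [-1.252, 0.276, -0.026, 1.268, 0, 1.467], TCP at [0.256, -0.57, 0.304] pointing down, gripper open.
Joint ranges: [-3.12, 3.12], [-0.85, 1.88], [-1.08, 1.24], [-1.95, 2.15], [-1.57, 1.53], [-3.14, 3.14]. Speed limits (rad/s): [2.57, 2.57, 3.14, 3.14, 3.14, 3.14].

## Interface

Orientations are given as a unit quaternion [w, x, y, z].
In Python, from workcell import arm gives the robot as it stands.
- The arm moves only by the tool send_rows, never from a script. Its argument "moves" is a list of rows, each a list of 7 numbers: the closure, from -1 (fully open) to 1 (shut), then the shift along the tool's x, y, z in units of 0.2 m (1.0 is 0.2 m), then the turn, a rotation vector about the tool's x, y, z in units of 180 degrees (1.0 is 180 degrees). A call has 1 to 12 rows; each row is the pose to reach, as a shift and turn from the pose commanded when the call began, along the tool's axes at that moment, turning the shorter way round; what a row does not reach only later rows make up. A row lasts 1/10 s, in which the tool goes at most 50 mm and 8.59 degrees, less where a joint would pass 70% of its speed; a pose out of reach is approached as far as the arm can. A call with a number of a shift or a turn outside -1 to 1 is refused whole. A call with a gripper value outside its range is refused whole. The fingers move at their own pace and stop on an object; "force" is the grip in N (left out, the last holds). Time passes only in rows, so rows that repeat a pose let the fingers close. It gives the time, the measured TCP pose, the force, the opening and the grip force at its end, in the units of the state.
- arm.observe(): the state, without advancing time (a new reading comes with each control period).
- arm.read_camera(name): name is "scene" or "side" or "wrist"; returns a dict with "color" (400x640x3 uint8, red, green, blue), "mtx" (3x3 intrinsics, pixels), "pose" (4x4, takes a point from camera to world coordinates). Camera axes: x right, y up, looking along -z (the intrinsics and any distortion apply to the point x, -y, -z); pixel columns grow to the right and rows downward; lengths in m; the calibration is good to about 2 mm. The wrist camera is an equidistant fisheye: a pixel r from the principal point sees the ray r / f radians off the axis. A picture is of the moment at which its call begins. There is no depth.
- arm.hand_in(): hands the job in; it is judged then, once.
Trained networks look in a picture, given as the dict that the camera call returned (one of the last four; its "shot" number tells which), for a name from the list of things; names that differ only in an ending like _2 or _b are one class to them, and where a whole thing is asked for, a point or a joint stands for the part that bears it (a point fixed in the world has none). Each returns a list of dicts, best first, with "p" (0 to 1); they miss things now and then, are a little off and sometimes report something else, mostly with a low value. They report only what shows in the picture. A call takes as long as a camera call. They do not tell look-alikes from the thing itself.
- arm.search_frame(picture, label): "centre" ([column, row] in pixels, amid what is visible of it).
- arm.cut_out(picture, label): "mask" (400x640 bool, what is visible of it) and "centre" ([column, row] in pixels, amid what is visible of it).
- arm.spot_point(picture, label): "centre" ([column, row] in pixels: a listed point, or the origin of a listed thing).
The state is a dict: "clock": time; "joint_pos": joint angles; "dq": joint speeds; "effort": joint torques, N m; "tcp_pos": TCP position; "eef_rot": TCP orientation; "contact_force": force on the tool from outside, world axes, zero at the start; "torque": the same for the moment, N m; "opening": opening from 0.0 (shut) to 1.0 (fully open); "grip_force": force on a finger pad.
Only numpy, scipy, OpenCV 4.12 (cv2) and the standard library are available. Lean on these libraries where they do the work, as an engineer would, in place of code of your own. Each camera call takes 0.05 s, during which the arm holds its last target. There are 200 camera calls.

## Task

The squat ink bottle's wide black cap is stuck with dried ink: stand the bottle upright on the plywood base between the open jaws of the bolted-down locking pliers, press the free handle over towards the fixed one until it locks on the glass, and, with the bottle held there, turn the cap at least an eighth of a turn anticlockwise seen from above. Then flick the release lever to spring the pliers open, and stand the bottle upright and wholly on the square blotter card. Leave the pliers open and the other things on the desk where they are.

Things in the scene. Friction and masses are not known exactly. Their poses are not given: they have to be found in the camera images.
- vice: steel locking pliers, 240 mm long, strapped flat on a plywood board 280 x 110 x 12 mm fixed to the desk. Origin: centre of the board's underside. x runs along the pliers towards the jaws, y from the free handle towards the fixed handle, z up. All pliers parts lie 27 to 46 mm above the desk. The free handle is on the -y side; a spring holds the pliers open at the start
- jaw_seat (a point): where to stand the bottle: middle of the open gap between the two rubber V jaws, on the board's top face, 12 mm above the desk (vice x 0.090, y 0). About 5 mm is free on either side of the bottle; closing pushes the bottle about 5 mm to vice +y, to vice (0.091, 0.005). Jaw tops stand 46 mm above the desk, below the cap. Axes as vice
- screw_knob (a point): rear end of the adjusting knob (16 mm in diameter) at the end of the fixed handle, 36 mm above the desk; the fixed handle, 15 mm wide, runs from here towards vice +x at vice y about 0.017, with its packer and straps from y 0 to 0.042. Behind it (vice -x) the space is free. Axes as vice
- jaw_pad: the moving jaw's rubber-lined V pad, sprung, on the vice -y side of the bottle; its origin lies at desk height under the bottle's locked axis in the jaw's frame. It presses on the bottle with about 35 N when locked. It turns with the moving jaw
- handle_grip (a point): point to push: outer face of the free handle, 36 mm above the desk; the bar is 12 mm wide, 17 mm high, 32 mm more to the rear. Vice x -0.054, y -0.080 open; x -0.071, y -0.026 locked; nearly straight between. Pushing takes 3 to 12 N, then it snaps over centre and stays. Site y points from outer to inner face; open, the bar is turned 0.53 rad anticlockwise from its locked line (about vice x)
- toggle_link (a joint): angle of the toggle link in the free handle (rad): 0 with the pliers open, 0.81 at dead centre, 0.95 when locked past centre against its stop
- lever_tip (a point): rear end of the release lever, inner (+y) face, 36 mm above the desk: dark steel strip 6 mm thick, 14 mm high, inside the free handle, sticking out 18 mm behind its end. Locked: vice x -0.116, y 0.002; open: x -0.106, y -0.079. To release, push it towards vice -y: at about 2 N and after 25 to 30 mm the pliers unlock and handle and lever spring off to -y. The space on its +y side is free
- release_lever (a joint): angle of the release lever in the free handle (rad): 0 at rest, grows as its tip is pushed towards the free handle, stop at 0.32; the pliers unlock at about 0.24
- ink_bottle: the squat round ink bottle to open: dark glass body 36 mm in diameter and 44 mm high with a paper label, then the black cap; 70 mm high in all, about 0.12 kg, loose. Origin: centre of its underside, z up
- cap_top (a point): centre of the top of the bottle's black ribbed cap, 70 mm above the bottle's underside. The cap is 32 mm in diameter, 22 mm high (48 to 70 mm above the underside); fingertips must stay above the glass shoulder, 48 mm up. The bottle can be carried by the cap. It turns with the cap
- cap (a joint): turn of the cap on the bottle (rad): 0 stuck shut, grows anticlockwise seen from above, up to 3.0; it turns stiffly all the way (0.25 N m), so on an unclamped bottle the whole bottle turns with it; it does not rise
- blotter: square grey blotting card, 100 x 100 mm, 3 mm thick, stuck to the desk. Origin: centre of its underside; axes along its edges
- palette: white plastic paint palette, flat slab 240 x 110 x 13 mm with twelve round wells; a bystander. Origin: centre of its underside
- tape_dispenser: black desk tape dispenser, 150 x 55 mm, 75 mm high; a bystander. Origin: centre of its underside
- dropper_bottle: slim amber bottle, 32 mm across and 104 mm high, with a narrow collar and a rubber dropper bulb; a bystander. Origin: centre of its underside
- brush_pot: white ceramic pot 72 mm across, 85 mm high, with three brushes standing to about 200 mm; a bystander. Origin: centre of its underside
Things that resemble listed ones, but are neither listed nor needed, are in the scene too. What is shaped like the ink_bottle but red or turquoise is not meant.

How it is judged:
By the outcome, as a careful person would: the job done as asked, in the order asked, and still so for the second after the job is handed in, with the robot touching nothing.
It also fails if it takes over 72 s, if anything falls off the work surface, if the arm or the gripper's body presses on something with over 40 N, if the wrist force passes 120 N, or if a joint passes its speed limit or range.

## Working session

There is one attempt and no reset: what is moved stays moved. The work goes in short steps, Python scripts to look and compute and a tool call to move; the robot and the scene stay as the last step left them, time stands still between calls to the robot, and variables do not carry over. Pictures are saved under pics/ and viewed, at most 12 in all, crops included, and the job is handed in when it is done.

Besides the shell and the picture viewer there is one more tool, called after "Emit:" as a command line: name --pt "numbers of a row" for each row, then --argument value for the rest. send_rows: Moves the arm, as the interface text tells. Shifts and turns lie within -1 to 1; 1 stands for 0.2 m of shift or 180 degrees of turn. Its arguments: {"type":"object","properties":{"moves":{"type":"array"},"force":{"type":"number"}},"required":["moves"]}

```bash
ls; mkdir -p pics; cat > h.py <<'E'
import numpy as np, cv2
from scipy.spatial.transform import Rotation as R
from workcell import arm
def ray(c,px):
    K=np.array(c["mtx"]);P=np.array(c["pose"]);u=(px[0]-K[0,2])/K[0,0];v=(px[1]-K[1,2])/K[1,1]
    if c.get("fish"):
        r=np.hypot(u,v); s=np.sin(r)/max(r,1e-9); d=np.array([u*s,-v*s,-np.cos(r)])
    else: d=np.array([u,-v,-1.])
    d=P[:3,:3]@d; return P[:3,3],d/np.linalg.norm(d)
def at_z(c,px,z):
    o,d=ray(c,px); return o+d*(z-o[2])/d[2]
def tri(rs):
    A=sum(np.eye(3)-np.outer(d,d) for o,d in rs);b=sum((np.eye(3)-np.outer(d,d))@o for o,d in rs)
    return np.linalg.solve(A,b)
def proj(c,X):
    K=np.array(c["mtx"]);P=np.array(c["pose"]);x=P[:3,:3].T@(np.array(X)-P[:3,3]);p=np.array([x[0],-x[1],-x[2]])
    if c.get("fish"):
        r=np.hypot(p[0],p[1]);t=np.arctan2(r,p[2]);q=p[:2]/max(r,1e-9)*t
    else: q=p[:2]/p[2]
    return q*[K[0,0],K[1,1]]+[K[0,2],K[1,2]]
def cam(n):
    c=arm.read_camera(n); c["fish"]=(n=="wrist"); return c
def save(c,f,crop=None,s=1):
    im=c["color"][:,:,::-1]
    if crop: im=im[crop[1]:crop[3],crop[0]:crop[2]]
    cv2.imwrite("pics/"+f,cv2.resize(im,None,fx=s,fy=s,interpolation=cv2.INTER_CUBIC))
E
python3 - <<'E'
from h import *
cs={n:cam(n) for n in("scene","side","wrist")}
c=cs["scene"]; print({k:(v if k!="color" else 0) for k,v in c.items()})
for n in cs:
    c=cs[n]; print(n,np.round(c["pose"],3).tolist())
    for l in["ink_bottle","cap_top","jaw_seat","screw_knob","handle_grip","lever_tip","vice","blotter"]:
        print(l,[(np.round(r["centre"]).tolist(),round(r["p"],2),np.round(at_z(c,r["centre"],{"cap_top":.07,"jaw_seat":.012,"screw_knob":.036,"handle_grip":.036,"lever_tip":.036}.get(l,0))[:2],3).tolist()) for r in arm.spot_point(c,l)][:4])
a=np.vstack([cs["scene"]["color"],cs["side"]["color"]])[:,:,::-1]
cv2.imwrite("pics/a.png",cv2.resize(a,(480,600),interpolation=cv2.INTER_AREA)); save(cs["scene"],"s.png",None,1.25)
save(cs["side"],"d.png",None,1.25)
E
```

```text
pics
{'color': 0, 'mtx': array([[471.03690443,   0.        , 316.94117388],
       [  0.        , 471.03690443, 194.73813694],
       [  0.        ,   0.        ,   1.        ]]), 'pose': array([[ 2.65708328e-01, -7.14942675e-01,  6.46727188e-01,
         1.34901351e+00],
       [ 9.64052847e-01,  1.97809233e-01, -1.77408049e-01,
        -3.16792946e-01],
       [-1.09202387e-03,  6.70617982e-01,  7.41802082e-01,
         9.28777303e-01],
       [ 0.00000000e+00,  0.00000000e+00,  0.00000000e+00,
         1.00000000e+00]]), 'shot': 1, 'fish': False}
scene [[0.266, -0.715, 0.647, 1.349], [0.964, 0.198, -0.177, -0.317], [-0.001, 0.671, 0.742, 0.929], [0.0, 0.0, 0.0, 1.0]]
ink_bottle [([237.0, 198.0], 0.71, [0.495, -0.303]), ([217.0, 220.0], 0.69, [0.555, -0.362]), ([227.0, 172.0], 0.63, [0.391, -0.312])]
cap_top [([215.0, 206.0], 0.72, [0.568, -0.358]), ([224.0, 158.0], 0.46, [0.409, -0.312]), ([230.0, 174.0], 0.44, [0.472, -0.308])]
jaw_seat [([237.0, 196.0], 0.71, [0.498, -0.301]), ([374.0, 182.0], 0.6, [0.545, 0.061]), ([348.0, 263.0], 0.26, [0.775, -0.084])]
screw_knob [([437.0, 16
[... 800 characters left out ...]
[0.483, -0.329])]
jaw_seat [([305.0, 262.0], 0.62, [0.55, 0.078]), ([317.0, 184.0], 0.33, [0.681, -0.286])]
screw_knob [([267.0, 292.0], 0.84, [0.564, 0.229])]
handle_grip [([309.0, 295.0], 0.82, [0.48, 0.201])]
lever_tip [([296.0, 314.0], 0.55, [0.481, 0.261])]
vice [([290.0, 284.0], 0.91, [0.553, 0.146]), ([206.0, 267.0], 0.18, [0.761, 0.171])]
blotter [([332.0, 212.0], 0.87, [0.585, -0.175]), ([205.0, 267.0], 0.59, [0.763, 0.171]), ([380.0, 200.0], 0.51, [0.479, -0.286])]
wrist [[0.409, 0.874, 0.263, 0.321], [-0.913, 0.392, 0.115, -0.539], [-0.002, -0.287, 0.958, 0.374], [0.0, 0.0, 0.0, 1.0]]
ink_bottle []
cap_top []
jaw_seat []
screw_knob []
handle_grip []
lever_tip []
vice []
blotter []
```

View pics/s.png

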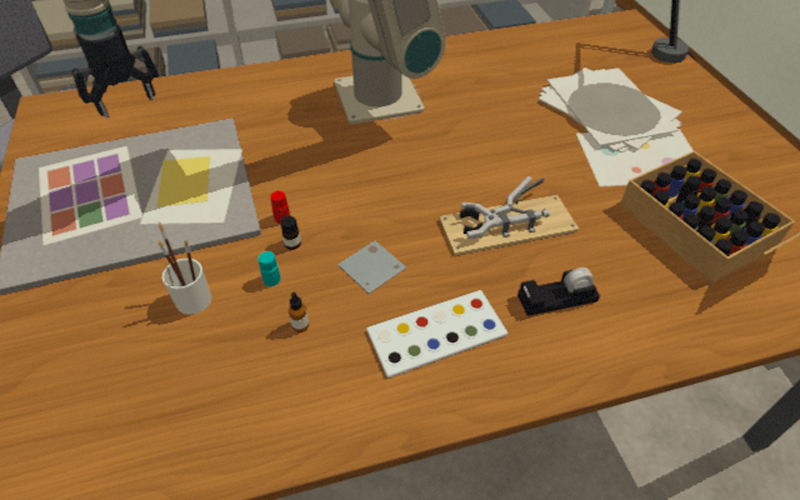

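View pics/d.png

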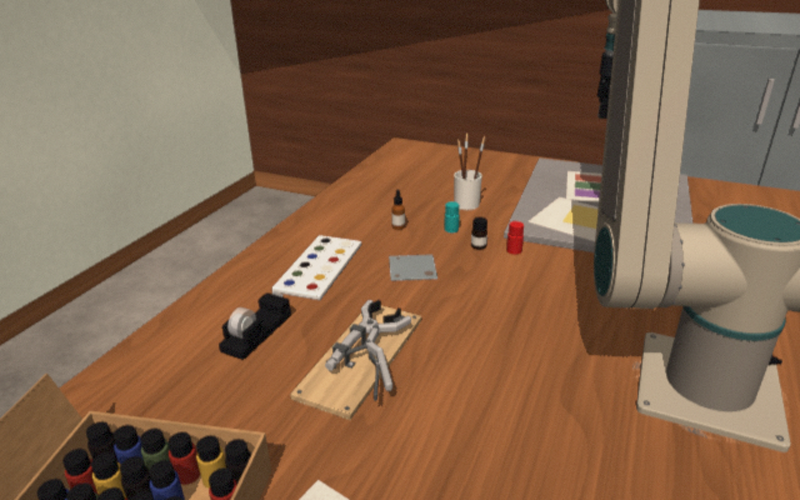

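Candidates for the ink bottle, in scene pixels: red at (223,166), black cap with paper label at (233,186), turquoise at (215,214), amber dropper at (239,250), and the boxed bottles around (570,170). By the description I choose the black one with the label at (233,186), and will check it in a crop.

```bash
python3 - <<'E'
from h import *
s,d=cam("scene"),cam("side")
save(s,"crop.png",(180,130,340,280),4)
o=arm.observe(); print(np.round(o["tcp_pos"],4),np.round(o["eef_rot"],4),np.round(R.from_quat(np.roll(o["eef_rot"],-1)).as_matrix(),3).tolist(),o["opening"])
for l in["ink_bottle","cap_top","handle_grip","screw_knob","jaw_seat","vice","lever_tip","blotter"]:
    A=arm.spot_point(s,l)[:4];B=arm.spot_point(d,l)[:4]
    for a in A:
        for b in B:
            ra,rb=ray(s,a["centre"]),ray(d,b["centre"]);X=tri([ra,rb])
            e=max(np.linalg.norm(np.cross(X-r[0],r[1])) for r in(ra,rb))
            if e<.006: print(l,np.round(a["centre"]),np.round(X,4),round(e,4))
E
```

```text
[ 0.2559 -0.5702  0.3039] [-0.      0.9778  0.2093 -0.    ] [[0.912, 0.409, -0.0], [0.409, -0.912, 0.0], [-0.0, -0.0, -1.0]] 0.9989408782405496
ink_bottle [224. 173.] [ 0.3976 -0.3209  0.0043] 0.0004
ink_bottle [235. 196.] [ 0.4865 -0.304  -0.0018] 0.0014
ink_bottle [218. 221.] [ 0.5642 -0.361   0.0062] 0.0003
cap_top [214. 205.] [ 0.5715 -0.3577  0.0713] 0.0028
cap_top [225. 156.] [ 0.4028 -0.3117  0.0778] 0.0043
handle_grip [415. 149.] [0.4778 0.2059 0.0394] 0.0016
screw_knob [438. 174.] [0.5747 0.2295 0.0282] 0.0024
jaw_seat [376. 183.] [0.551  0.066  0.0138] 0.0001
vice [405. 179.] [0.5526 0.1527 0.003 ] 0.0018
lever_tip [432. 144.] [0.4746 0.2642 0.0375] 0.0032
```

View pics/crop.png

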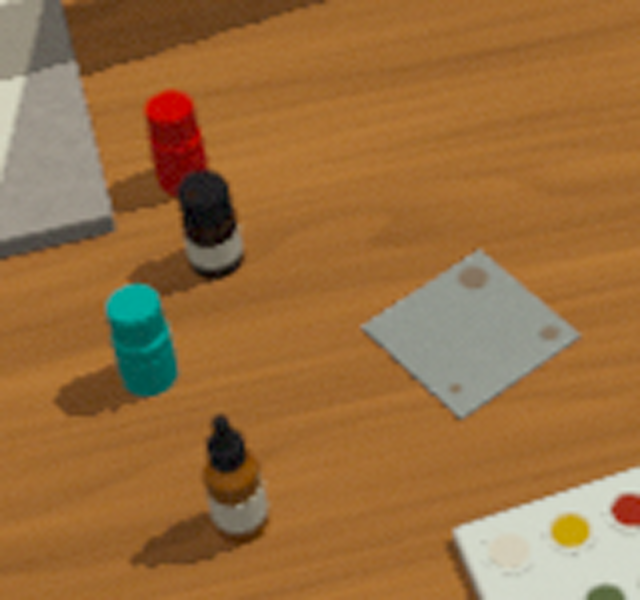

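The crop shows the black-capped bottle with the paper label at crop (211,222), between the red bottle (175,140) and the turquoise one (142,340). That is the right one, so I'll move above it.

Emit:
send_rows --pt "-1 1 -0.48 0 0 0 0" --pt "-1 1 -0.48 0 0 0 0" --pt "-1 1 -0.48 0 0 0 0" --pt "-1 1 -0.48 0 0 0 0" --pt "-1 1 -0.48 0 0 0 0" --force 40

```text
clock: 2.75
tcp_pos: [0.4008, -0.3976, 0.3041]
eef_rot: [-0.0, 0.978, 0.211, 0.0]
contact_force: [-0.2, 0.2, -0.6]
opening: 1.002
grip_force: 0.0
```

Emit:
send_rows --pt "-1 0.575 -0.27 0.1 0 0 0" --pt "-1 0.575 -0.27 0.1 0 0 0" --pt "-1 0.575 -0.27 0.1 0 0 0" --pt "-1 0.575 -0.27 0.1 0 0 0" --pt "-1 0.575 -0.27 0.1 0 0 0"

```text
clock: 3.25
tcp_pos: [0.4821, -0.304, 0.2839]
eef_rot: [0.0, 0.978, 0.21, -0.0]
contact_force: [0.4, -0.6, -0.2]
opening: 0.997
grip_force: 0.0
```

```bash
cat > t.py <<'E'
from h import *
def look(l,mz=None,cams=("scene","side","wrist"),thr=.008,near=None):
    cs=[cam(n) for n in cams]; C=[[ray(c,r["centre"])+(r["p"],) for r in arm.spot_point(c,l)[:4]] for c in cs]
    import itertools
    for t in itertools.product(*C):
        rs=[x[:2] for x in t]; X=tri(rs); e=max(np.linalg.norm(np.cross(X-r[0],r[1])) for r in rs)
        if e<thr: print(l,np.round(X,4),round(e,4),[round(x[2],2) for x in t])
def st():
    o=arm.observe(); M=R.from_quat(np.roll(o["eef_rot"],-1)).as_matrix()
    print("t",round(o["clock"],2),"tcp",np.round(o["tcp_pos"],4),"yaw",round(np.degrees(np.arctan2(M[1,0],M[0,0])),2),"down",np.round(M[:,2],3),"F",np.round(o["contact_force"],1),"T",np.round(o["torque"],2),"op",round(o["opening"],3),"gf",round(o["grip_force"],1),"q",np.round(o["joint_pos"],2))
    return o,M
def to(p,yaw=None):
    o,M=st(); d=M.T@(np.array(p)-o["tcp_pos"])/.2; print("row shift",np.round(d,3))
E
python3 - <<'E'
from t import *
st()
look("ink_bottle");look("cap_top")
c=cam("wrist")
for l,z in(("ink_bottle",0),("cap_top",.07),("blotter",0)):
    for r in arm.spot_point(c,l)[:4]: print(l,np.round(r["centre"]),round(r["p"],2),np.round(at_z(c,r["centre"],z),4))
save(c,"w1.png")
E
```

```text
t 3.25 tcp [ 0.4821 -0.304   0.2839] yaw 24.26 down [-0. -0. -1.] F [ 0.4 -0.6 -0.2] T [0.04 0.01 0.  ] op 0.997 gf 0.0 q [-0.68  0.19 -0.18  1.2  -0.    2.04]
ink_bottle [ 0.5658 -0.3674  0.004 ] 0.0033 [0.9, 0.52, 0.75]
ink_bottle [ 0.3958 -0.3166  0.0067] 0.0043 [0.68, 0.51, 0.59]
cap_top [ 0.5661 -0.3623  0.0715] 0.0051 [0.75, 0.56, 0.67]
cap_top [ 0.4749 -0.3088  0.0723] 0.0077 [0.68, 0.62, 0.68]
cap_top [ 0.3947 -0.3202  0.0659] 0.0047 [0.55, 0.61, 0.66]
ink_bottle [302. 239.] 0.98 [ 0.3926 -0.318   0.    ]
ink_bottle [402. 128.] 0.89 [ 0.5674 -0.3687  0.    ]
ink_bottle [325. 172.] 0.77 [ 0.4821 -0.3093  0.    ]
ink_bottle [12. 56.] 0.32 [0.4666 0.2681 0.    ]
cap_top [324. 189.] 0.74 [ 0.4792 -0.3085  0.07  ]
cap_top [414. 131.] 0.62 [ 0.566  -0.3627  0.07  ]
cap_top [299. 261.] 0.57 [ 0.3981 -0.316   0.07  ]
blotter [241.  42.] 0.56 [ 0.5844 -0.158   0.    ]
```

View pics/w1.png

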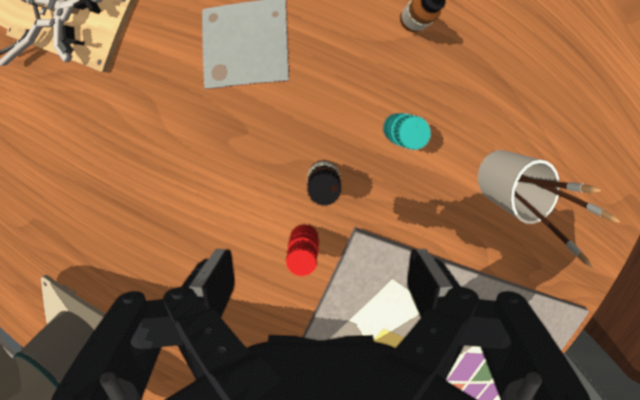

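Emit:
send_rows --pt "-1 -0.017 0.014 0.2 0 0 0" --pt "-1 -0.017 0.014 0.4 0 0 0" --pt "-1 -0.017 0.014 0.6 0 0 0" --pt "-1 -0.017 0.014 0.75 0 0 0" --pt "-1 -0.017 0.014 0.8 0 0 0" --pt "-1 -0.017 0.014 0.8 0 0 0"

```text
clock: 4.65
tcp_pos: [0.479, -0.3076, 0.1225]
eef_rot: [-0.001, 0.978, 0.209, -0.001]
contact_force: [-1.0, -0.7, 0.3]
opening: 0.999
grip_force: 0.0
```

```bash
python3 - <<'E'
from t import *
st(); c=cam("wrist"); s=cam("scene"); d=cam("side")
for l,z in(("ink_bottle",0),("cap_top",.07)):
    for r in arm.spot_point(c,l)[:4]: print(l,np.round(r["centre"]),round(r["p"],2),np.round(at_z(c,r["centre"],z),4))
a=cv2.resize(c["color"][60:360,100:540],(800,545),interpolation=cv2.INTER_CUBIC)
b=cv2.resize(d["color"][150:230,340:440],(400,320),interpolation=cv2.INTER_CUBIC); 
a[:320,400:]=b
cv2.imwrite("pics/w2.png",a[:,:,::-1])
E
```

```text
t 4.65 tcp [ 0.479  -0.3076  0.1225] yaw 24.17 down [-0.003  0.002 -1.   ] F [-1.  -0.7  0.3] T [-0.01  0.04 -0.01] op 0.999 gf 0.0 q [-0.68  0.34 -0.36  0.88 -0.    2.04]
ink_bottle [324. 220.] 0.76 [ 0.4785 -0.309   0.    ]
ink_bottle [453. 138.] 0.6 [ 0.5652 -0.363   0.    ]
ink_bottle [290. 316.] 0.58 [ 0.3941 -0.3174  0.    ]
cap_top [512. 156.] 0.94 [ 0.5652 -0.3639  0.07  ]
cap_top [326. 273.] 0.76 [ 0.4791 -0.3088  0.07  ]
```

View pics/w2.png

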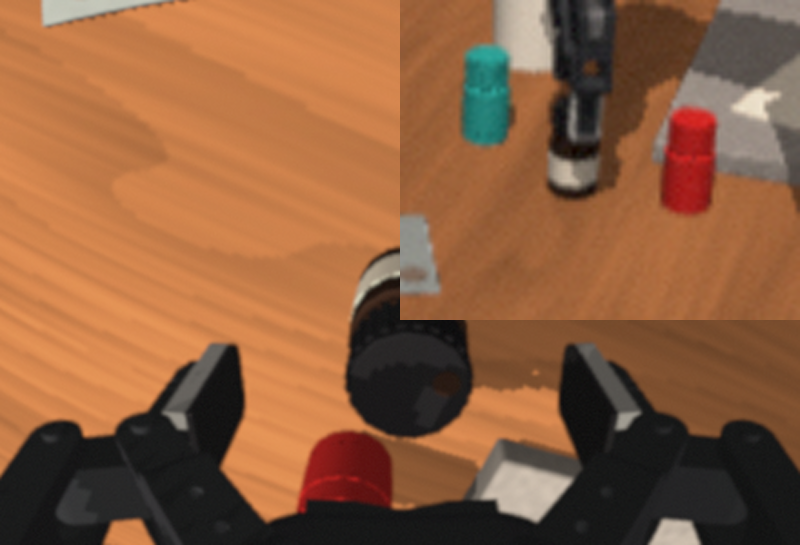

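The wrist view shows the black cap at picture (408,385), centred between the pads at (225,375) and (580,380). Now I'll close.

Emit:
send_rows --pt "1 0 0 0 0 0 0" --pt "1 0 0 0 0 0 0" --pt "1 0 0 0 0 0 0" --pt "1 0 0 0 0 0 0" --pt "1 0 0 0 0 0 0" --pt "1 0 0 0 0 0 0" --pt "1 0 0 0 0 0 0" --pt "1 0 0 0 0 0 0" --force 45

```text
clock: 5.7
tcp_pos: [0.4801, -0.3086, 0.1243]
eef_rot: [0.0, 0.978, 0.209, 0.0]
contact_force: [0.1, 0.3, 4.4]
opening: 0.352
grip_force: 44.6
```

Emit:
send_rows --pt "1 0 0 -0.1 0 0 0" --pt "1 0 0 -0.3 0 0 0" --pt "1 0 0 -0.5 0 0 0" --pt "1 0 0 -0.5 0 0 0"

```text
clock: 6.1
tcp_pos: [0.4826, -0.3105, 0.2293]
eef_rot: [0.004, 0.978, 0.209, 0.003]
contact_force: [0.7, -1.0, -0.2]
opening: 0.354
grip_force: 45.2
```

```bash
python3 - <<'E'
from t import *
st()
cs=[cam(n) for n in("scene","side")]
for l,z in(("vice",0),("jaw_seat",.012),("handle_grip",.036),("screw_knob",.036),("lever_tip",.036),("blotter",0),("ink_bottle",.1)):
    for c in cs:
        print(l,[(round(r["p"],2),np.round(r["centre"]).tolist(),np.round(at_z(c,r["centre"],z)[:2],4).tolist()) for r in arm.spot_point(c,l)[:3]])
E
```

```text
t 6.1 tcp [ 0.4826 -0.3105  0.2293] yaw 24.17 down [ 0.008 -0.006 -1.   ] F [ 0.7 -1.  -0.2] T [-0.09 -0.11  0.01] op 0.354 gf 45.2 q [-0.68  0.23 -0.25  1.08  0.    2.04]
vice [(0.6, [408.0, 180.0], [0.5522, 0.1587])]
vice [(0.73, [290.0, 282.0], [0.555, 0.143])]
jaw_seat [(0.61, [376.0, 183.0], [0.5511, 0.0668]), (0.23, [414.0, 144.0], [0.4337, 0.2266])]
jaw_seat [(0.59, [306.0, 258.0], [0.5541, 0.0625])]
handle_grip [(0.8, [413.0, 150.0], [0.4812, 0.199])]
handle_grip [(0.72, [307.0, 298.0], [0.4809, 0.21])]
screw_knob [(0.57, [439.0, 173.0], [0.5809, 0.2322])]
screw_knob [(0.61, [264.0, 294.0], [0.5659, 0.2341])]
lever_tip [(0.59, [430.0, 148.0], [0.4853, 0.2495]), (0.28, [439.0, 174.0], [0.5859, 0.2292])]
lever_tip [(0.5, [296.0, 315.0], [0.479, 0.2642])]
blotter [(0.72, [301.0, 212.0], [0.5862, -0.1496]), (0.16, [156.0, 242.0], [0.5861, -0.5135])]
blotter [(0.73, [328.0, 212.0], [0.594, -0.1658]), (0.53, [320.0, 186.0], [0.6791, -0.3039])]
ink_bottle [(0.89, [216.0, 222.0], [0.6469, -0.361]), (0.8, [229.0, 169.0], [0.4857, -0.3065]), (0.51, [229.0, 172.0], [0.4964, -0.3088])]
ink_bottle [(0.65, [383.0, 168.0], [0.4805, -0.2927]), (0.51, [410.0, 199.0], [0.3681, -0.1495]), (0.49, [363.0, 180.0], [0.5066, -0.2032])]
```

Emit:
send_rows --pt "1 0.1 -0.2 -0.1 0 0 0" --pt "1 0.2 -0.4 -0.2 0 0 0" --pt "1 0.3 -0.6 -0.2 0 0 0" --pt "1 0.4 -0.8 -0.2 0 0 0" --pt "1 0.45 -1 -0.2 0 0 0"

```text
clock: 7.4
tcp_pos: [0.4808, -0.0874, 0.2646]
eef_rot: [0.0, 0.978, 0.21, 0.001]
contact_force: [0.2, 0.3, -0.9]
opening: 0.352
grip_force: 45.3
```

Emit:
send_rows --pt "1 0.1 -0.2 0 0 0 0" --pt "1 0.2 -0.4 0 0 0 0" --pt "1 0.25 -0.55 0 0 0 0" --pt "1 0.25 -0.55 0 0 0 0" --pt "1 0.25 -0.55 0 0 0 0"

```text
clock: 7.9
tcp_pos: [0.4807, 0.0323, 0.2641]
eef_rot: [0.0, 0.978, 0.21, 0.0]
contact_force: [-0.5, -0.5, -0.8]
opening: 0.356
grip_force: 45.5
```

```bash
python3 - <<'E'
from t import *
st()
w=cam("wrist"); save(w,"w3.png",None,1.25)
for l,z in(("vice",0),("jaw_seat",.012),("handle_grip",.036),("screw_knob",.036),("lever_tip",.036),("blotter",0)):
    print(l,[(round(r["p"],2),np.round(r["centre"]).tolist(),np.round(at_z(w,r["centre"],z)[:2],4).tolist()) for r in arm.spot_point(w,l)[:3]])
print(np.round(w["mtx"],1).tolist(),np.round(w["pose"],3).tolist())
E
```

```text
t 7.9 tcp [0.4807 0.0323 0.2641] yaw 24.28 down [ 0.    -0.001 -1.   ] F [-0.5 -0.5 -0.8] T [0.   0.   0.01] op 0.356 gf 45.5 q [-0.07  0.05 -0.38  1.14 -0.    2.65]
vice [(0.96, [245.0, 75.0], [0.5482, 0.1527])]
jaw_seat [(0.82, [321.0, 107.0], [0.5477, 0.0625])]
handle_grip [(0.73, [161.0, 123.0], [0.4708, 0.2119])]
screw_knob [(0.96, [176.0, 28.0], [0.5698, 0.235])]
lever_tip [(0.74, [163.0, 122.0], [0.4724, 0.2104]), (0.62, [127.0, 103.0], [0.477, 0.2625]), (0.32, [180.0, 28.0], [0.5709, 0.231])]
blotter [(0.92, [498.0, 167.0], [0.5814, -0.1623])]
[[309.7, 0.0, 320.5], [0.0, 309.7, 198.5], [0.0, 0.0, 1.0]] [[0.41, 0.874, 0.261, 0.546], [-0.912, 0.393, 0.118, 0.063], [0.001, -0.287, 0.958, 0.335], [0.0, 0.0, 0.0, 1.0]]
```

View pics/w3.png

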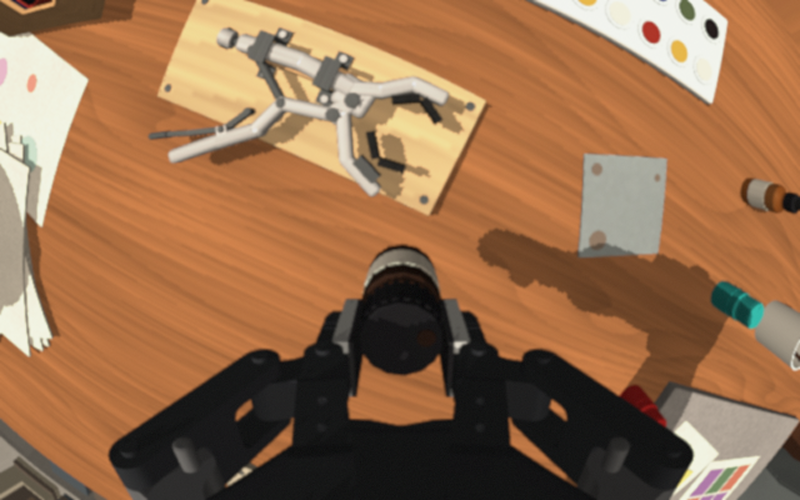

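The bottle hangs upright in the fingers at (400,310). The pliers are open on the board, whose corners I see at (158,96), (432,215) and (486,103). I'll fit the vice pose from those.

```bash
python3 - <<'E'
from t import *
from scipy.optimize import least_squares
w=cam("wrist")
g=cv2.cvtColor(w["color"],cv2.COLOR_RGB2GRAY)
px=np.array([[158,96],[432,215],[486,103]],np.float32)/1.25
cp=cv2.cornerSubPix(g,px.copy().reshape(-1,1,2),(5,5),(-1,-1),(3,50,.01)).reshape(-1,2); print(px,cp)
V=np.array([[-.14,-.055],[.14,-.055],[.14,.055]])
for q in(px,cp):
    W=np.array([at_z(w,p,.012)[:2] for p in q]); print(np.round(W,4).tolist())
    f=lambda t:(np.c_[np.cos(t[2])*V[:,0]-np.sin(t[2])*V[:,1],np.sin(t[2])*V[:,0]+np.cos(t[2])*V[:,1]]+t[:2]-W).ravel()
    r=least_squares(f,[.55,.15,-1.57]); print(np.round(r.x,4),np.round(r.fun,4))
t=r.x; c,s=np.cos(t[2]),np.sin(t[2])
for n,v in dict(seat=(.09,0),lockb=(.091,.005),grip=(-.054,-.08),gripL=(-.071,-.026),lev=(-.106,-.079),levL=(-.116,.002)).items(): print(n,np.round([c*v[0]-s*v[1]+t[0],s*v[0]+c*v[1]+t[1]],4))
# held bottle position relative to tool: cap_top & label
for r in arm.spot_point(w,"ink_bottle")[:4]+arm.spot_point(w,"cap_top")[:4]: print(np.round(r["centre"]),round(r["p"],2))
o,M=st()
for h in(.0,.07): print(proj(w,o["tcp_pos"]+[0,0,-.124+h]))
# blotter corners
b=np.array([[585,155],[666,158],[658,254],[579,257]],np.float32)/1.25
bc=cv2.cornerSubPix(g,b.reshape(-1,1,2),(4,4),(-1,-1),(3,50,.01)).reshape(-1,2)
B=np.array([at_z(w,p,.003)[:2] for p in bc]); print(np.round(B,4).tolist(),B.mean(0))
E
```

```text
[[126.4  76.8]
 [345.6 172. ]
 [388.8  82.4]] [[124.85969   77.159195]
 [341.75922  171.27615 ]
 [387.2754    79.98531 ]]
[[0.5014, 0.2904], [0.4958, 0.0095], [0.6017, 0.0084]]
[ 0.5525  0.1489 -1.5963] [-0.0003 -0.0001 -0.0019  0.0009  0.0022 -0.0008]
[[0.5003, 0.2925], [0.4948, 0.0136], [0.6033, 0.0109]]
[ 0.5522  0.1519 -1.5929] [-0.      0.0006 -0.0007 -0.0004  0.0008 -0.0002]
seat [0.5502 0.0619]
lockb [0.5552 0.0608]
grip [0.4734 0.2077]
gripL [0.5278 0.2235]
lev [0.4755 0.2596]
levL [0.5567 0.2678]
[578. 233.] 0.78
[320. 218.] 0.71
[500. 316.] 0.68
[608. 252.] 0.93
[521. 345.] 0.71
[320. 270.] 0.56
t 8.4 tcp [0.4808 0.0313 0.2639] yaw 24.11 down [-0.  0. -1.] F [-0.1 -0.8 -1.6] T [-0.02 -0.03 -0.03] op 0.352 gf 45.5 q [-0.07  0.05 -0.38  1.14  0.    2.65]
[321.57296896 217.9947237 ]
[322.04479826 270.3500231 ]
[[0.6077, -0.0937], [0.651, -0.1845], [0.561, -0.2292], [0.5178, -0.1411]] [ 0.58438048 -0.16212379]
```

Emit:
send_rows --pt "1 0.2 0 0 0 0 0" --pt "1 0.378 0 0.1 0 0 0" --pt "1 0.378 0 0.3 0 0 0" --pt "1 0.378 0 0.32 0 0 0" --pt "1 0.378 0 0.32 0 0 0" --pt "1 0.378 0 0.32 0 0 0"

```text
clock: 9.0
tcp_pos: [0.5501, 0.0625, 0.2011]
eef_rot: [0.0, 0.978, 0.209, 0.001]
contact_force: [0.1, -0.6, -1.5]
opening: 0.36
grip_force: 45.6
```

```bash
python3 - <<'E'
from t import *
to([.550,.0625,.1375])
w=cam("wrist");d=cam("side");s=cam("scene")
for c,n in((w,"w"),(s,"s"),(d,"d")):
    for l,z in(("jaw_seat",.012),("ink_bottle",.076)):
        print(n,l,[(round(r["p"],2),np.round(at_z(c,r["centre"],z)[:2],4).tolist()) for r in arm.spot_point(c,l)[:2]])
a=cv2.resize(w["color"][60:260,180:480],(600,400),interpolation=cv2.INTER_CUBIC)
cv2.imwrite("pics/w4.png",a[:,:,::-1])
E
```

```text
t 9.0 tcp [0.5501 0.0625 0.2011] yaw 24.15 down [ 0.001 -0.    -1.   ] F [ 0.1 -0.6 -1.5] T [-0.06 -0.03  0.02] op 0.36 gf 45.6 q [-0.    0.23 -0.32  1.02 -0.    2.72]
row shift [-0.001 -0.     0.318]
w jaw_seat [(0.96, [0.5465, 0.0667])]
w ink_bottle [(0.77, [0.5498, 0.063]), (0.73, [0.5817, -0.2363])]
s jaw_seat [(0.95, [0.5537, 0.0635])]
s ink_bottle [(0.89, [0.4656, -0.3211]), (0.66, [0.5456, 0.0678])]
d jaw_seat [(0.86, [0.5515, 0.0735])]
d ink_bottle [(0.84, [0.515, -0.2219]), (0.83, [0.377, -0.1917])]
```

View pics/w4.png

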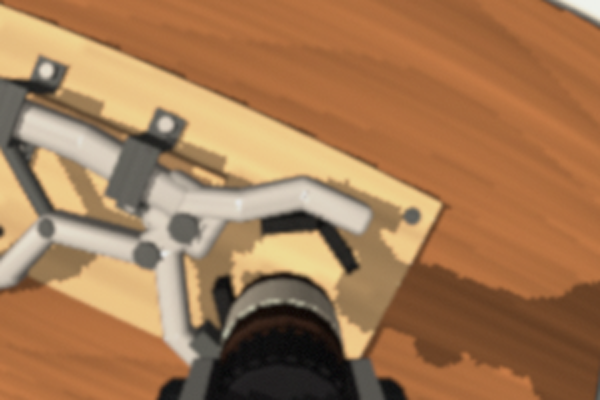

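The picture shows the bottle at (285,340) lined up with the gap between the V pads, at (310,235) and (215,310). Descending.

Emit:
send_rows --pt "1 0 0 0.08 0 0 0" --pt "1 0 0 0.16 0 0 0" --pt "1 0 0 0.22 0 0 0" --pt "1 0 0 0.22 0 0 0"

```text
clock: 9.85
tcp_pos: [0.5481, 0.0627, 0.1539]
eef_rot: [-0.0, 0.978, 0.209, -0.002]
contact_force: [0.1, 0.9, -1.7]
opening: 0.353
grip_force: 45.6
```

Emit:
send_rows --pt "1 0 0 0.04 0 0 0" --pt "1 0 0 0.07 0 0 0" --pt "1 0 0 0.09 0 0 0" --pt "1 0 0 0.1 0 0 0" --pt "1 0 0 0.1 0 0 0"

```text
clock: 10.35
tcp_pos: [0.55, 0.0628, 0.1364]
eef_rot: [0.0, 0.978, 0.209, 0.0]
contact_force: [-0.3, 0.1, 0.2]
opening: 0.354
grip_force: 45.7
```

```bash
python3 - <<'E'
from t import *
st();w=cam("wrist")
a=cv2.resize(w["color"][60:310,160:500],(680,500),interpolation=cv2.INTER_CUBIC)
cv2.imwrite("pics/w5.png",a[:,:,::-1])
E
```

```text
t 10.35 tcp [0.55   0.0628 0.1364] yaw 24.17 down [ 0.001  0.    -1.   ] F [-0.3  0.1  0.2] T [0.   0.12 0.04] op 0.354 gf 45.7 q [-0.    0.3  -0.39  0.89  0.    2.72]
```

View pics/w5.png

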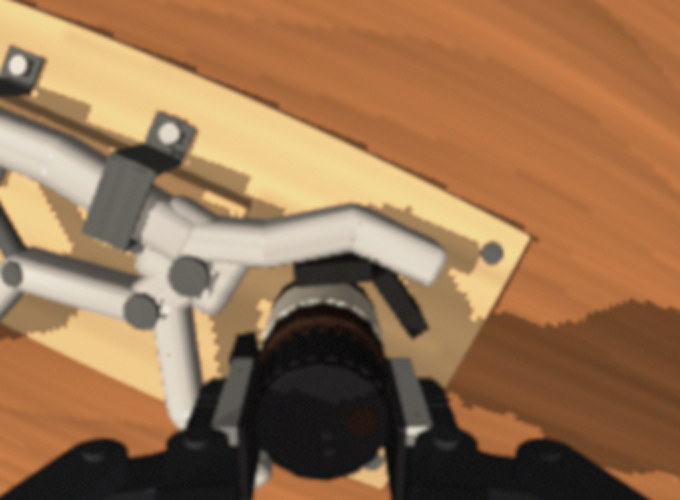

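The bottle stands in the gap, with cap at (320,415) and the fixed V pad at (355,275), and its weight rests on the board. Now I'll open and rise.

Emit:
send_rows --pt "-1 0 0 0 0 0 0" --pt "-1 0 0 0 0 0 0" --pt "-1 0 0 0 0 0 0" --pt "-1 0 0 0 0 0 0" --pt "-1 0 0 0 0 0 0" --pt "-1 0 0 -0.1 0 0 0" --pt "-1 0 0 -0.3 0 0 0" --pt "-1 0 0 -0.5 0 0 0" --pt "-1 0 0 -0.5 0 0 0"

```text
clock: 11.3
tcp_pos: [0.5536, 0.0628, 0.2423]
eef_rot: [0.001, 0.978, 0.209, 0.006]
contact_force: [0.6, -0.3, 0.2]
opening: 1.0
grip_force: 0.0
```

```bash
python3 - <<'E'
from t import *
to([.43,.20,.236])
for n in("wrist","scene","side"):
    c=cam(n)
    for l,z in(("cap_top",.082),("ink_bottle",.012),("handle_grip",.036),("lever_tip",.036)):
        print(n,l,[(round(r["p"],2),np.round(at_z(c,r["centre"],z)[:2],4).tolist()) for r in arm.spot_point(c,l)[:4]])
E
```

```text
t 11.3 tcp [0.5536 0.0628 0.2423] yaw 24.17 down [ 0.012 -0.    -1.   ] F [ 0.6 -0.3  0.2] T [-0.03 -0.1  -0.05] op 1.0 gf 0.0 q [-0.    0.19 -0.27  1.1   0.    2.72]
row shift [-0.283 -0.879  0.024]
wrist cap_top [(0.78, [0.5691, -0.3407]), (0.71, [0.551, 0.0609])]
wrist ink_bottle [(0.82, [0.5709, -0.339]), (0.62, [0.5516, 0.0632])]
wrist handle_grip []
wrist lever_tip [(0.96, [0.4743, 0.2641]), (0.67, [0.5819, -0.461])]
scene cap_top [(0.64, [0.5536, 0.0708]), (0.56, [0.4129, -0.3194]), (0.54, [0.5876, -0.3543]), (0.5, [0.8253, -0.102])]
scene ink_bottle [(0.76, [0.578, -0.3714]), (0.68, [0.5605, 0.0701]), (0.61, [0.4076, -0.3146])]
scene handle_grip [(0.72, [0.4717, 0.2052])]
scene lever_tip [(0.54, [0.4741, 0.2608]), (0.15, [0.5781, 0.1345])]
side cap_top [(0.77, [0.5446, 0.0552]), (0.66, [0.6891, 0.2585]), (0.62, [0.4, -0.2975]), (0.52, [0.5628, -0.324])]
side ink_bottle [(0.79, [0.5609, -0.3573]), (0.76, [0.4016, -0.3089]), (0.58, [0.5473, 0.0705])]
side handle_grip [(0.85, [0.4782, 0.201])]
side lever_tip [(0.61, [0.4801, 0.2584])]
```

Emit:
send_rows --pt "1 -0.07 -0.2 0 0 0 -0.045" --pt "1 -0.14 -0.4 0 0 0 -0.09" --pt "1 -0.2 -0.6 0 0 0 -0.135" --pt "1 -0.27 -0.845 0 0 0 -0.18" --pt "1 -0.27 -0.845 0 0 0 -0.225" --pt "1 -0.27 -0.845 0 0 0 -0.27" --pt "1 -0.27 -0.845 0 0 0 -0.315" --pt "1 -0.27 -0.845 0 0 0 -0.36" --pt "1 -0.27 -0.845 0 0 0 -0.405" --pt "1 -0.27 -0.845 0 0 0 -0.45" --pt "1 -0.27 -0.845 0 0 0 -0.495" --pt "1 -0.27 -0.845 0 0 0 -0.54"

```text
clock: 13.25
tcp_pos: [0.4313, 0.1948, 0.2361]
eef_rot: [0.0, 0.487, 0.873, 0.0]
contact_force: [0.1, -0.2, 0.7]
opening: -0.002
grip_force: 0.0
```

Emit:
send_rows --pt "1 0 0 0 0 0 -0.045" --pt "1 0 0 0 0 0 -0.09" --pt "1 0 0 0 0 0 -0.135" --pt "1 0 0 0 0 0 -0.18" --pt "1 0 0 0 0 0 -0.225" --pt "1 0 0 0 0 0 -0.27" --pt "1 0 0 0 0 0 -0.315" --pt "1 0 0 0 0 0 -0.36" --pt "1 0 0 0 0 0 -0.405" --pt "1 0 0 0 0 0 -0.415" --pt "1 0 0 0 0 0 -0.415"

```text
clock: 14.35
tcp_pos: [0.4313, 0.1948, 0.2361]
eef_rot: [0.0, -0.14, 0.99, 0.0]
contact_force: [-0.1, 0.4, -0.9]
opening: 0.003
grip_force: 0.0
```

```bash
python3 - <<'E'
from t import *
to([.431,.195,.098])
c=cam("wrist")
for l,z in(("cap_top",.082),("ink_bottle",.012),("handle_grip",.036),("lever_tip",.036),("jaw_seat",.012),("screw_knob",.036)):
        print(l,[(round(r["p"],2),np.round(at_z(c,r["centre"],z)[:2],4).tolist()) for r in arm.spot_point(c,l)[:4]])
E
```

```text
t 14.35 tcp [0.4313 0.1948 0.2361] yaw -163.94 down [ 0.  0. -1.] F [-0.1  0.4 -0.9] T [ 0.01 -0.03  0.  ] op 0.003 gf 0.0 q [ 0.29  0.06 -0.44  1.08  0.    0.01]
row shift [0.001 0.001 0.69 ]
cap_top [(0.85, [0.5483, 0.0644])]
ink_bottle [(0.46, [0.4024, -0.3065])]
handle_grip [(0.72, [0.474, 0.2053])]
lever_tip [(0.96, [0.4764, 0.2581])]
jaw_seat [(0.78, [0.5497, 0.0603])]
screw_knob [(0.9, [0.5702, 0.2351])]
```

Emit:
send_rows --pt "1 0 0 0.2 0 0 0" --pt "1 0 0 0.4 0 0 0" --pt "1 0 0 0.6 0 0 0" --pt "1 0 0 0.69 0 0 0" --pt "1 0 0 0.69 0 0 0" --pt "1 -0.06 0 0.69 0 0 0" --pt "1 -0.12 0 0.69 0 0 0" --pt "1 -0.16 0 0.69 0 0 0" --pt "1 -0.19 0 0.69 0 0 0" --pt "1 -0.22 0 0.69 0 0 0" --pt "1 -0.25 0 0.69 0 0 0" --pt "1 -0.25 0 0.69 0 0 0"

```text
clock: 15.9
tcp_pos: [0.4796, 0.2089, 0.0979]
eef_rot: [-0.0, -0.14, 0.99, 0.0]
contact_force: [-3.3, -0.2, 1.7]
opening: 0.001
grip_force: 1.5
```

```bash
python3 - <<'E'
from t import *
st()
for n in("wrist","scene","side"):
    c=cam(n)
    for l,z in(("cap_top",.082),("handle_grip",.036),("lever_tip",.036)):
        print(n,l,[(round(r["p"],2),np.round(at_z(c,r["centre"],z)[:2],4).tolist()) for r in arm.spot_point(c,l)[:3]])
E
```

```text
t 15.9 tcp [0.4796 0.2089 0.0979] yaw -163.93 down [-0.  0. -1.] F [-3.3 -0.2  1.7] T [-0.02  0.66  0.08] op 0.001 gf 1.5 q [ 0.29  0.3  -0.48  0.79  0.    0.01]
wrist cap_top [(0.84, [0.5504, 0.0632])]
wrist handle_grip []
wrist lever_tip [(0.7, [0.5041, 0.2653]), (0.18, [0.6336, -0.0089])]
scene cap_top [(0.7, [0.4143, -0.3102]), (0.68, [0.5743, -0.354]), (0.64, [0.5493, 0.0707])]
scene handle_grip []
scene lever_tip [(0.61, [0.5081, 0.2641])]
side cap_top [(0.58, [0.5609, -0.3487]), (0.41, [0.3938, -0.2896]), (0.19, [0.5328, -0.0386])]
side handle_grip [(0.66, [0.4914, 0.2151])]
side lever_tip [(0.66, [0.5018, 0.268])]
```

Emit:
send_rows --pt "1 -0.03 0 0 0 0 0" --pt "1 -0.06 0 0 0 0 0" --pt "1 -0.09 0 0 0 0 0" --pt "1 -0.11 0 0 0 0 0" --pt "1 -0.13 0 0 0 0 0"

```text
clock: 17.0
tcp_pos: [0.5013, 0.2151, 0.0972]
eef_rot: [-0.004, -0.14, 0.99, -0.0]
contact_force: [-8.4, -0.7, 5.0]
opening: -0.003
grip_force: 4.1
```

Emit:
send_rows --pt "1 -0.015 0 0 0 0 0" --pt "1 -0.03 0 0 0 0 0"

```text
clock: 17.2
tcp_pos: [0.5106, 0.2173, 0.0978]
eef_rot: [0.001, -0.14, 0.99, -0.0]
contact_force: [0.1, 0.1, 0.6]
opening: 0.002
grip_force: 0.0
```

Emit:
send_rows --pt "1 -0.01 0 0 0 0 0" --pt "1 -0.02 0 0 0 0 0"

```text
clock: 17.4
tcp_pos: [0.5157, 0.2189, 0.0985]
eef_rot: [0.002, -0.14, 0.99, 0.0]
contact_force: [-1.4, -0.2, 0.3]
opening: -0.0
grip_force: 0.0
```

```bash
python3 - <<'E'
from t import *
st()
for n in("wrist","scene","side"):
    c=cam(n)
    for l,z in(("cap_top",.082),("handle_grip",.036),("lever_tip",.036)):
        print(n,l,[(round(r["p"],2),np.round(at_z(c,r["centre"],z)[:2],4).tolist()) for r in arm.spot_point(c,l)[:3]])
E
```

```text
t 17.4 tcp [0.5157 0.2189 0.0985] yaw -163.95 down [ 0.003  0.001 -1.   ] F [-1.4 -0.2  0.3] T [-0.04  0.   -0.02] op -0.0 gf 0.0 q [ 0.29  0.35 -0.4   0.81 -0.    0.01]
wrist cap_top [(0.9, [0.5562, 0.0595])]
wrist handle_grip []
wrist lever_tip [(0.48, [0.5257, 0.0919])]
scene cap_top [(0.53, [0.58, -0.363]), (0.45, [0.5609, 0.052]), (0.45, [0.4095, -0.3174])]
scene handle_grip [(0.59, [0.5154, 0.2283])]
scene lever_tip []
side cap_top [(0.61, [0.5665, -0.3404]), (0.6, [0.3963, -0.2984]), (0.59, [0.5531, 0.0552])]
side handle_grip [(0.74, [0.5351, 0.2213])]
side lever_tip [(0.64, [0.5607, 0.2689]), (0.17, [0.5643, -0.4524])]
```

Emit:
send_rows --pt "1 0.1 0 0 0 0 0" --pt "1 0.2 0 0 0 0 0" --pt "-1 0.2 0 -0.2 0 0 0" --pt "-1 0.2 0 -0.4 0 0 0" --pt "-1 0.2 0 -0.6 0 0 0" --pt "-1 0.2 0 -0.7 0 0 0" --pt "-1 0.2 0 -0.7 0 0 0"

```text
clock: 18.7
tcp_pos: [0.4778, 0.2083, 0.2421]
eef_rot: [0.004, -0.14, 0.99, 0.001]
contact_force: [0.2, 0.8, 0.2]
opening: 0.849
grip_force: 0.0
```

```bash
python3 - <<'E'
from t import *
to([.5555,.0605,.238])
for n in("wrist","scene","side"):
    c=cam(n)
    for l,z in(("cap_top",.082),("handle_grip",.036),("lever_tip",.036)):
        print(n,l,[(round(r["p"],2),np.round(at_z(c,r["centre"],z)[:2],4).tolist()) for r in arm.spot_point(c,l)[:3]])
    if n=="wrist": save(c,"w6.png")
E
```

```text
t 18.7 tcp [0.4778 0.2083 0.2421] yaw -163.93 down [ 0.008  0.002 -1.   ] F [0.2 0.8 0.2] T [-0.01 -0.05 -0.03] op 0.849 gf 0.0 q [ 0.29  0.13 -0.34  1.09 -0.    0.01]
row shift [-0.169 -0.818  0.022]
wrist cap_top [(0.9, [0.5552, 0.0612])]
wrist handle_grip []
wrist lever_tip [(0.89, [0.5575, 0.2655])]
scene cap_top [(0.77, [0.5706, -0.3543]), (0.71, [0.6452, -0.496]), (0.61, [0.5584, 0.0662])]
scene handle_grip [(0.86, [0.5335, 0.221])]
scene lever_tip [(0.4, [0.5572, 0.2712])]
side cap_top [(0.47, [0.3958, -0.2953]), (0.41, [0.5598, -0.3454])]
side handle_grip [(0.67, [0.5309, 0.2232]), (0.46, [0.5604, 0.2752])]
side lever_tip [(0.47, [0.5559, 0.2748])]
```

View pics/w6.png

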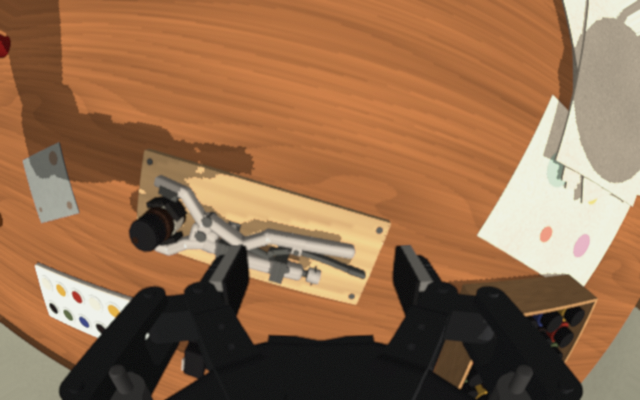

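The pliers are locked: the free handle lies parallel at (300,243), the lever tip sticks out at (362,273), and the cap is at (150,230). Next I'll go over the cap.

Emit:
send_rows --pt "-1 -0.05 -0.24 0 0 0 0" --pt "-1 -0.1 -0.48 0 0 0 0" --pt "-1 -0.15 -0.7 0 0 0 0" --pt "-1 -0.17 -0.816 0 0 0 0" --pt "-1 -0.17 -0.816 0.1 0 0 0" --pt "-1 -0.17 -0.816 0.25 0 0 0" --pt "-1 -0.17 -0.816 0.4 0 0 0" --pt "-1 -0.17 -0.816 0.495 0 0 0" --pt "-1 -0.17 -0.816 0.495 0 0 0" --pt "-1 -0.17 -0.816 0.495 0 0 0"

```text
clock: 20.3
tcp_pos: [0.5533, 0.0601, 0.139]
eef_rot: [-0.0, -0.14, 0.99, 0.0]
contact_force: [0.3, -0.2, 0.5]
opening: 0.998
grip_force: 0.0
```

```bash
python3 - <<'E'
from t import *
to([.5555,.061,.139])
for n in("wrist",):
    c=cam(n)
    for l,z in(("cap_top",.082),("ink_bottle",.012)):
        print(n,l,[(round(r["p"],2),np.round(r["centre"]),np.round(at_z(c,r["centre"],z)[:2],4).tolist()) for r in arm.spot_point(c,l)[:2]])
E
```

```text
t 20.3 tcp [0.5533 0.0601 0.139 ] yaw -163.93 down [-0.001  0.    -1.   ] F [ 0.3 -0.2  0.5] T [ 0.01 -0.   -0.03] op 0.998 gf 0.0 q [-0.01  0.3  -0.38  0.9   0.   -0.29]
row shift [-0.012  0.001 -0.   ]
wrist cap_top [(0.89, array([321., 272.]), [0.5536, 0.0615])]
wrist ink_bottle [(0.82, array([319., 222.]), [0.5552, 0.0607])]
```

Emit:
send_rows --pt "1 -0.006 0 0 0 0 0" --pt "1 -0.006 0 0 0 0 0" --pt "1 -0.006 0 0 0 0 0" --pt "1 -0.006 0 0 0 0 0" --pt "1 -0.006 0 0 0 0 0" --pt "1 -0.006 0 0 0 0 0" --pt "1 -0.006 0 0 0 0 0" --force 60

```text
clock: 21.15
tcp_pos: [0.5552, 0.06, 0.1397]
eef_rot: [0.001, -0.14, 0.99, -0.001]
contact_force: [0.5, -1.8, 5.3]
opening: 0.351
grip_force: 59.3
```

Emit:
send_rows --pt "1 0 0 0 0 0 -0.04" --pt "1 0 0 0 0 0 -0.08" --pt "1 0 0 0 0 0 -0.12"

```text
clock: 21.45
tcp_pos: [0.5553, 0.0597, 0.1398]
eef_rot: [0.001, -0.324, 0.946, -0.001]
contact_force: [1.8, -3.1, 5.8]
opening: 0.347
grip_force: 59.3
```

```bash
python3 - <<'E'
from t import *
st();c=cam("wrist");st()
np.save("w7.npy",c["color"])
E
```

```text
t 21.45 tcp [0.5553 0.0597 0.1398] yaw -142.16 down [ 0.002 -0.002 -1.   ] F [ 1.8 -3.1  5.8] T [-0.76 -0.14 -0.29] op 0.347 gf 59.3 q [-0.01  0.3  -0.37  0.9  -0.   -0.67]
t 21.5 tcp [0.5554 0.0597 0.1398] yaw -141.92 down [ 0.002 -0.002 -1.   ] F [ 0.2 -3.4  6.3] T [-0.74 -0.07  0.03] op 0.345 gf 59.3 q [-0.01  0.3  -0.37  0.9  -0.   -0.67]
```

Emit:
send_rows --pt "1 0 0 0 0 0 -0.04" --pt "1 0 0 0 0 0 -0.08" --pt "1 0 0 0 0 0 -0.12" --pt "1 0 0 0 0 0 -0.16" --pt "1 0 0 0 0 0 -0.2" --pt "1 0 0 0 0 0 -0.24" --pt "1 0 0 0 0 0 -0.28" --pt "1 0 0 0 0 0 -0.32" --pt "1 0 0 0 0 0 -0.36"

```text
clock: 22.4
tcp_pos: [0.5563, 0.0593, 0.1398]
eef_rot: [-0.0, 0.781, -0.625, 0.002]
contact_force: [2.9, -4.7, 2.8]
opening: 0.347
grip_force: 59.1
```

```bash
python3 - <<'E'
from t import *
st();c=cam("wrist");s=cam("scene")
a=cv2.resize(np.load("w7.npy")[120:320,220:420],(400,400));b=cv2.resize(c["color"][120:320,220:420],(400,400))
cv2.imwrite("pics/w7.png",np.hstack([a,b])[:,:,::-1])
for l,z in(("cap_top",.082),("ink_bottle",.012)):
    for q in(c,s): print(l,[(round(r["p"],2),np.round(r["centre"]),np.round(at_z(q,r["centre"],z)[:2],4).tolist()) for r in arm.spot_point(q,l)[:2]])
E
```

```text
t 22.4 tcp [0.5563 0.0593 0.1398] yaw -77.37 down [ 0.004 -0.003 -1.   ] F [ 2.9 -4.7  2.8] T [-0.93 -0.55 -0.24] op 0.347 gf 59.1 q [-0.01  0.3  -0.37  0.9  -0.   -1.8 ]
cap_top [(0.69, array([320., 270.]), [0.5557, 0.0608])]
cap_top [(0.75, array([215., 206.]), [0.5811, -0.3579]), (0.66, array([378., 167.]), [0.5599, 0.0608])]
ink_bottle [(0.7, array([322., 218.]), [0.5547, 0.06])]
ink_bottle [(0.83, array([226., 172.]), [0.4006, -0.3166]), (0.72, array([377., 187.]), [0.567, 0.0635])]
```

View pics/w7.png

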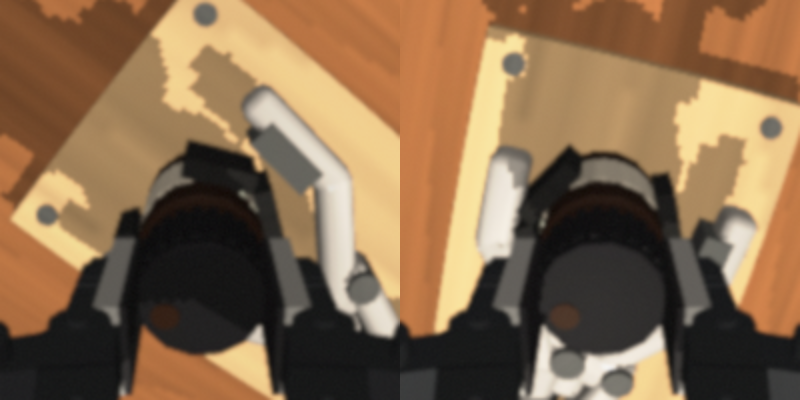

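The brown spot on the cap stayed fixed relative to the fingers while the pliers turned in view, so the cap turned with the gripper through about 86° against about 0.25 N m. Now I'll let go and rise.

Emit:
send_rows --pt "-1 0 0 0 0 0 0" --pt "-1 0 0 0 0 0 0" --pt "-1 0 0 0 0 0 0" --pt "-1 0 0 0 0 0 0" --pt "-1 0 0 -0.1 0 0 0" --pt "-1 0 0 -0.3 0 0 0" --pt "1 0 0 -0.5 0 0 0.04" --pt "1 0 0 -0.5 0 0 0.08" --pt "1 0 0 -0.5 0 0 0.08"

```text
clock: 23.6
tcp_pos: [0.5552, 0.0607, 0.2405]
eef_rot: [0.001, -0.695, 0.719, -0.001]
contact_force: [-0.7, 0.5, -1.5]
opening: 0.51
grip_force: 0.0
```

```bash
python3 - <<'E'
from t import *
to([.587,.267,.2385])
for n in("wrist","scene","side"):
    c=cam(n)
    for l,z in(("cap_top",.082),("handle_grip",.036),("lever_tip",.036),("screw_knob",.036)):
        print(n,l,[(round(r["p"],2),np.round(at_z(c,r["centre"],z)[:2],4).tolist()) for r in arm.spot_point(c,l)[:3]])
E
```

```text
t 23.6 tcp [0.5552 0.0607 0.2405] yaw -91.92 down [ 0.003  0.    -1.   ] F [-0.7  0.5 -1.5] T [0.02 0.01 0.06] op 0.51 gf 0.0 q [-0.01  0.2  -0.26  1.11  0.   -1.54]
row shift [-1.036 -0.125  0.011]
wrist cap_top [(0.81, [0.5548, 0.0606])]
wrist handle_grip [(0.62, [0.5266, 0.2211])]
wrist lever_tip []
wrist screw_knob [(0.67, [0.5685, 0.2341]), (0.58, [0.5301, 0.2213])]
scene cap_top [(0.73, [0.557, 0.0556]), (0.6, [0.5814, -0.3651]), (0.44, [0.4101, -0.3052])]
scene handle_grip [(0.62, [0.523, 0.2257]), (0.4, [0.7307, -0.3286])]
scene lever_tip [(0.57, [0.5553, 0.2617])]
scene screw_knob [(0.7, [0.573, 0.2306])]
side cap_top [(0.75, [0.5586, 0.0548]), (0.57, [0.3983, -0.3042]), (0.54, [0.555, -0.3354])]
side handle_grip [(0.62, [0.5337, 0.2184]), (0.61, [0.7423, -0.0233])]
side lever_tip [(0.67, [0.5561, 0.2694])]
side screw_knob [(0.62, [0.5653, 0.2326])]
```

Emit:
send_rows --pt "1 -0.24 -0.03 0 0 0 0" --pt "1 -0.48 -0.06 0 0 0 0" --pt "1 -0.7 -0.1 0 0 0 0" --pt "1 -0.8 -0.125 0 0 0 0"

```text
clock: 24.75
tcp_pos: [0.5853, 0.2228, 0.2391]
eef_rot: [0.001, -0.696, 0.718, 0.0]
contact_force: [-0.5, -0.1, -0.3]
opening: 0.003
grip_force: 0.0
```

Emit:
send_rows --pt "1 -0.15 0 0 0 0 0" --pt "1 -0.235 0 0.1 0 0 0" --pt "1 -0.235 0 0.3 0 0 0" --pt "1 -0.235 0 0.5 0 0 0" --pt "1 -0.235 0 0.65 0 0 0" --pt "1 -0.235 0 0.7 0 0 0" --pt "1 -0.235 0 0.7 0 0 0"

```text
clock: 25.45
tcp_pos: [0.5852, 0.2657, 0.0972]
eef_rot: [-0.002, -0.695, 0.719, 0.001]
contact_force: [0.3, 0.7, -0.2]
opening: -0.0
grip_force: 0.0
```

```bash
python3 - <<'E'
from t import *
to([.54,.267,.0985])
E
```

```text
t 25.45 tcp [0.5852 0.2657 0.0972] yaw -91.95 down [-0.004 -0.001 -1.   ] F [ 0.3  0.7 -0.2] T [-0.02 -0.01 -0.04] op -0.0 gf 0.0 q [ 0.33  0.48 -0.21  0.89 -0.   -1.21]
row shift [ 0.001  0.226 -0.006]
```

Now I'll push the lever towards -x, that is, tool +y.

Emit:
send_rows --pt "1 0 0.05 0 0 0 0" --pt "1 0 0.08 0 0 0 0" --pt "1 0 0.11 0 0 0 0" --pt "1 0 0.14 0 0 0 0" --pt "1 0 0.17 0 0 0 0" --pt "1 0 0.19 0 0 0 0"

```text
clock: 26.05
tcp_pos: [0.5481, 0.268, 0.0996]
eef_rot: [0.0, -0.695, 0.719, -0.0]
contact_force: [1.0, 0.7, 0.2]
opening: -0.004
grip_force: 0.6
```

Emit:
send_rows --pt "1 0 0.02 0 0 0 0" --pt "1 0 0.04 0 0 0 0"

```text
clock: 26.25
tcp_pos: [0.5393, 0.2678, 0.0985]
eef_rot: [-0.001, -0.695, 0.719, 0.0]
contact_force: [-0.4, 0.7, -0.2]
opening: 0.001
grip_force: 0.0
```

```bash
python3 - <<'E'
from t import *
st()
for n in("wrist","scene","side"):
    c=cam(n)
    for l,z in(("cap_top",.082),("handle_grip",.036),("lever_tip",.036)):
        print(n,l,[(round(r["p"],2),np.round(at_z(c,r["centre"],z)[:2],4).tolist()) for r in arm.spot_point(c,l)[:3]])
E
```

```text
t 26.25 tcp [0.5393 0.2678 0.0985] yaw -91.93 down [-0.002 -0.001 -1.   ] F [-0.4  0.7 -0.2] T [0.04 0.02 0.  ] op 0.001 gf 0.0 q [ 0.35  0.42 -0.3   0.85  0.   -1.18]
wrist cap_top []
wrist handle_grip [(0.77, [0.4826, 0.2108]), (0.71, [0.5493, 0.1612])]
wrist lever_tip [(0.71, [0.4866, 0.2631])]
scene cap_top [(0.74, [0.5755, -0.3603]), (0.53, [0.4175, -0.3156]), (0.44, [0.5637, 0.058])]
scene handle_grip [(0.77, [0.4607, 0.2126]), (0.65, [0.7945, -0.0938])]
scene lever_tip [(0.59, [0.473, 0.2554])]
side cap_top [(0.71, [0.4053, -0.312]), (0.65, [0.5589, 0.0563]), (0.51, [0.5707, -0.3632])]
side handle_grip [(0.63, [0.4799, 0.202]), (0.51, [0.6691, -0.2603])]
side lever_tip [(0.59, [0.4785, 0.2657])]
```

Emit:
send_rows --pt "1 0 0 -0.15 0 0 0" --pt "-1 0 0 -0.4 0 0 0" --pt "-1 0 0 -0.6 0 0 0" --pt "-1 0.2 0 -0.7 0 0 0" --pt "-1 0.45 0 -0.7 0 0 0" --pt "-1 0.7 -0.05 -0.7 0 0 0" --pt "-1 0.9 -0.09 -0.7 0 0 0" --pt "-1 0.9 -0.09 -0.7 0 0 0" --pt "-1 0.9 -0.09 -0.7 0 0 0"

```text
clock: 27.75
tcp_pos: [0.5524, 0.0866, 0.239]
eef_rot: [0.0, -0.694, 0.72, 0.0]
contact_force: [-0.0, 0.1, 0.6]
opening: 1.0
grip_force: 0.0
```

```bash
python3 - <<'E'
from t import *
for n in("wrist","scene","side"):
    c=cam(n)
    for l,z in(("cap_top",.082),("ink_bottle",.012),("handle_grip",.036),("lever_tip",.036),("blotter",0)):
        print(n,l,[(round(r["p"],2),np.round(at_z(c,r["centre"],z)[:2],4).tolist()) for r in arm.spot_point(c,l)[:3]])
to([.5555,.061,.139])
E
```

```text
wrist cap_top [(0.66, [0.5548, 0.0618])]
wrist ink_bottle [(0.93, [0.554, 0.0571])]
wrist handle_grip [(0.62, [0.4768, 0.2037]), (0.6, [0.7481, -0.0726])]
wrist lever_tip [(0.57, [0.4814, 0.2613])]
wrist blotter []
scene cap_top [(0.56, [0.4043, -0.3188]), (0.51, [0.557, 0.057])]
scene ink_bottle [(0.72, [0.5703, -0.3669]), (0.68, [0.5638, 0.0658]), (0.68, [0.3967, -0.3221])]
scene handle_grip [(0.61, [0.4741, 0.1981])]
scene lever_tip [(0.4, [0.475, 0.2548])]
scene blotter [(0.8, [0.5766, -0.1565])]
side cap_top [(0.71, [0.5579, 0.0559]), (0.64, [0.5603, -0.3415]), (0.55, [0.398, -0.3043])]
side ink_bottle [(0.85, [0.563, -0.3514]), (0.6, [0.5529, 0.0695]), (0.53, [0.4087, -0.3161])]
side handle_grip [(0.58, [0.4825, 0.2113])]
side lever_tip [(0.73, [0.5668, 0.2358]), (0.53, [0.4797, 0.2618])]
side blotter [(0.6, [0.5873, -0.1832])]
t 28.65 tcp [0.5523 0.0875 0.2389] yaw -91.94 down [-0. -0. -1.] F [ 0.5  0.  -1. ] T [ 0.04  0.04 -0.05] op 0.997 gf 0.0 q [ 0.04  0.2  -0.26  1.11 -0.   -1.5 ]
row shift [ 0.132 -0.02   0.5  ]
```

Emit:
send_rows --pt "-1 0.132 -0.016 0 0 0 0" --pt "-1 0.132 -0.016 0.15 0 0 0" --pt "-1 0.132 -0.016 0.3 0 0 0" --pt "-1 0.132 -0.016 0.45 0 0 0" --pt "-1 0.132 -0.016 0.5 0 0 0" --pt "-1 0.132 -0.016 0.5 0 0 0" --pt "1 0.132 -0.016 0.5 0 0 0" --pt "1 0.132 -0.016 0.5 0 0 0" --pt "1 0.132 -0.016 0.5 0 0 0" --pt "1 0.132 -0.016 0.5 0 0 0" --pt "1 0.132 -0.016 0.5 0 0 0" --pt "1 0.132 -0.016 0.5 0 0 0" --force 45

```text
clock: 29.85
tcp_pos: [0.5557, 0.0611, 0.1404]
eef_rot: [0.001, -0.695, 0.719, -0.001]
contact_force: [0.9, -0.1, 5.8]
opening: 0.348
grip_force: 44.2
```

Emit:
send_rows --pt "1 0 0 0 0 0 0" --pt "1 0 0 -0.05 0 0 0" --pt "1 0 0 -0.15 0 0 0" --pt "1 0 0 -0.3 0 0 0" --pt "1 0 0 -0.5 0 0 0" --pt "1 0 0 -0.5 0 0 0"

```text
clock: 30.45
tcp_pos: [0.5579, 0.0611, 0.245]
eef_rot: [0.004, -0.695, 0.719, -0.004]
contact_force: [1.4, 0.2, -0.8]
opening: 0.351
grip_force: 45.0
```

```bash
python3 - <<'E'
from t import *
to([.584,-.162,.239])
c=cam("wrist"); a=cv2.resize(c["color"][0:400,100:540],(640,582),interpolation=cv2.INTER_CUBIC)
cv2.imwrite("pics/w8.png",a[:,:,::-1])
print([(round(r["p"],2),np.round(at_z(c,r["centre"],.112)[:2],4).tolist()) for r in arm.spot_point(c,"ink_bottle")[:3]])
print([(round(r["p"],2),np.round(at_z(c,r["centre"],0)[:2],4).tolist()) for r in arm.spot_point(c,"blotter")[:3]])
E
```

```text
t 30.45 tcp [0.5579 0.0611 0.245 ] yaw -91.93 down [ 0.01  0.   -1.  ] F [ 1.4  0.2 -0.8] T [-0.02 -0.07 -0.01] op 0.351 gf 45.0 q [-0.01  0.2  -0.26  1.11  0.   -1.54]
row shift [ 1.111 -0.168  0.031]
[(0.93, [0.5594, 0.0639]), (0.29, [0.6958, -0.0584])]
[]
```

View pics/w8.png

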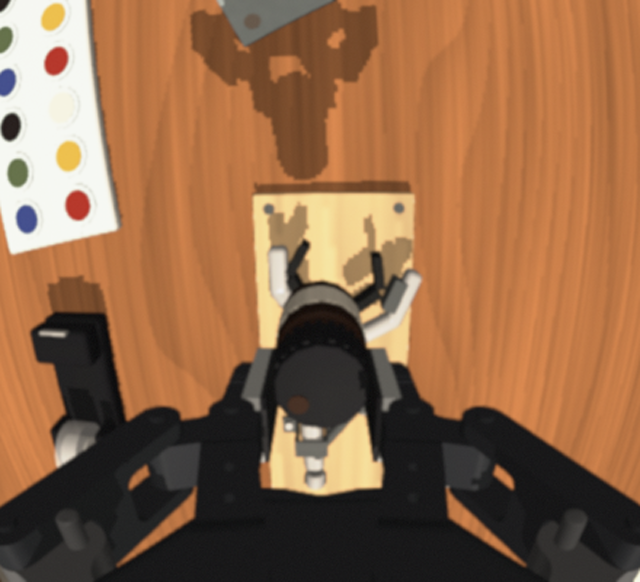

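The bottle was lifted upright, at (320,340) in the picture, and the pliers are open below it. The blotter is ahead, with a corner at (250,25). I'll carry the bottle there.

Emit:
send_rows --pt "1 0.15 0 0 0 0 0" --pt "1 0.35 -0.05 0 0 0 0" --pt "1 0.55 -0.1 0 0 0 0" --pt "1 0.75 -0.15 0 0 0 0" --pt "1 0.9 -0.18 0 0 0 0"

```text
clock: 31.1
tcp_pos: [0.5836, -0.1219, 0.2365]
eef_rot: [-0.001, -0.695, 0.719, 0.002]
contact_force: [0.3, 0.3, -1.2]
opening: 0.355
grip_force: 45.0
```

Emit:
send_rows --pt "1 0.15 0 0 0 0 0" --pt "1 0.21 0 0.1 0 0 0" --pt "1 0.21 0 0.25 0 0 0" --pt "1 0.21 0 0.4 0 0 0" --pt "1 0.21 0 0.48 0 0 0" --pt "1 0.21 0 0.51 0 0 0" --pt "1 0.21 0 0.51 0 0 0"

```text
clock: 31.8
tcp_pos: [0.5814, -0.1613, 0.1345]
eef_rot: [-0.001, -0.695, 0.719, 0.002]
contact_force: [-0.8, -0.2, -1.2]
opening: 0.354
grip_force: 45.0
```

```bash
python3 - <<'E'
from t import *
to([.584,-.162,.13])
for n in("wrist","scene","side"):
    c=cam(n)
    for l,z in(("ink_bottle",.01),("blotter",0)):
        print(n,l,[(round(r["p"],2),np.round(at_z(c,r["centre"],z)[:2],4).tolist()) for r in arm.spot_point(c,l)[:4]])
E
```

```text
t 31.8 tcp [ 0.5814 -0.1613  0.1345] yaw -91.93 down [-0.005  0.002 -1.   ] F [-0.8 -0.2 -1.2] T [ 0.07 -0.03  0.  ] op 0.354 gf 45.0 q [-0.38  0.38 -0.27  0.93  0.   -1.91]
row shift [ 0.003 -0.013  0.022]
wrist ink_bottle [(0.82, [0.4073, -0.3117])]
wrist blotter []
scene ink_bottle [(0.8, [0.3995, -0.3145]), (0.56, [0.5682, -0.3675]), (0.46, [0.5939, -0.1581])]
scene blotter [(0.76, [0.5891, -0.158])]
side ink_bottle [(0.86, [0.5938, -0.1606]), (0.74, [0.4017, -0.3134]), (0.61, [0.5601, -0.3647])]
side blotter [(0.55, [0.5967, -0.1687]), (0.37, [0.7715, -0.0646])]
```

Emit:
send_rows --pt "1 0 0 0.015 0 0 0" --pt "1 0 0 0.025 0 0 0" --pt "1 0 0 0.03 0 0 0" --pt "1 0 0 0.03 0 0 0"

```text
clock: 32.65
tcp_pos: [0.5833, -0.1621, 0.1314]
eef_rot: [0.0, -0.695, 0.719, -0.0]
contact_force: [-0.6, 0.7, 2.5]
opening: 0.352
grip_force: 45.4
```

```bash
python3 - <<'E'
from t import *
st()
E
```

```text
t 32.65 tcp [ 0.5833 -0.1621  0.1314] yaw -91.93 down [ 0. -0. -1.] F [-0.6  0.7  2.5] T [ 0.11  0.27 -0.02] op 0.352 gf 45.4 q [-0.38  0.38 -0.27  0.92 -0.   -1.91]
```

In contact: the vertical force went from -1.2 N to +2.5 N. Now I'll release and rise.

Emit:
send_rows --pt "-1 0 0 0 0 0 0" --pt "-1 0 0 0 0 0 0" --pt "-1 0 0 0 0 0 0" --pt "-1 0 0 0 0 0 0" --pt "-1 0 0 0 0 0 0" --pt "-1 0 0 -0.15 0 0 0" --pt "-1 0 0 -0.4 0 0 0" --pt "-1 0 0 -0.65 0 0 0" --pt "-1 0 0 -0.8 0 0 0" --pt "-1 0 0 -0.8 0 0 0"

```text
clock: 33.65
tcp_pos: [0.5861, -0.1632, 0.2976]
eef_rot: [0.002, -0.695, 0.719, -0.005]
contact_force: [0.9, -0.5, 0.7]
opening: 0.999
grip_force: 0.0
```

```bash
python3 - <<'E'
from t import *
st()
s=cam("scene");w=cam("wrist");d=cam("side")
for c in(s,w,d):
    for l,z in(("ink_bottle",.003),("cap_top",.073),("handle_grip",.036),("lever_tip",.036)):
        print(l,[(round(r["p"],2),np.round(at_z(c,r["centre"],z)[:2],4).tolist()) for r in arm.spot_point(c,l)[:4]])
a=cv2.resize(s["color"][100:300,200:500],(600,400),interpolation=cv2.INTER_CUBIC)
b=cv2.resize(w["color"],(600,375))[:200]
cv2.imwrite("pics/fin.png",np.vstack([a,b])[:,:,::-1])
E
```

```text
t 33.65 tcp [ 0.5861 -0.1632  0.2976] yaw -91.93 down [ 0.011 -0.004 -1.   ] F [ 0.9 -0.5  0.7] T [-0.04 -0.03  0.02] op 0.999 gf 0.0 q [-0.38  0.24 -0.08  1.23  0.   -1.91]
ink_bottle [(0.89, [0.5694, -0.3685]), (0.85, [0.5819, -0.1556]), (0.71, [0.3931, -0.3177])]
cap_top [(0.7, [0.4083, -0.3176]), (0.6, [0.5695, -0.3601]), (0.52, [0.5872, -0.1585]), (0.47, [0.6427, -0.4957])]
handle_grip [(0.67, [0.7996, -0.0903]), (0.66, [0.4721, 0.2098])]
lever_tip [(0.39, [0.4761, 0.2617])]
ink_bottle [(0.96, [0.5599, -0.3643]), (0.87, [0.5813, -0.1635]), (0.77, [0.4011, -0.3151])]
cap_top [(0.93, [0.5803, -0.1637]), (0.71, [0.4018, -0.3181])]
handle_grip [(0.15, [0.5847, -0.1669])]
lever_tip [(0.57, [0.6839, -0.3173])]
ink_bottle [(0.84, [0.3989, -0.3185]), (0.8, [0.5832, -0.1557]), (0.58, [0.5492, 0.0625]), (0.48, [0.5599, -0.362])]
cap_top [(0.68, [0.569, -0.3548]), (0.55, [0.5759, -0.1783]), (0.46, [0.4047, -0.3207])]
handle_grip [(0.84, [0.4774, 0.2078]), (0.64, [0.7293, 0.208])]
lever_tip [(0.61, [0.4814, 0.2649])]
```

View pics/fin.png

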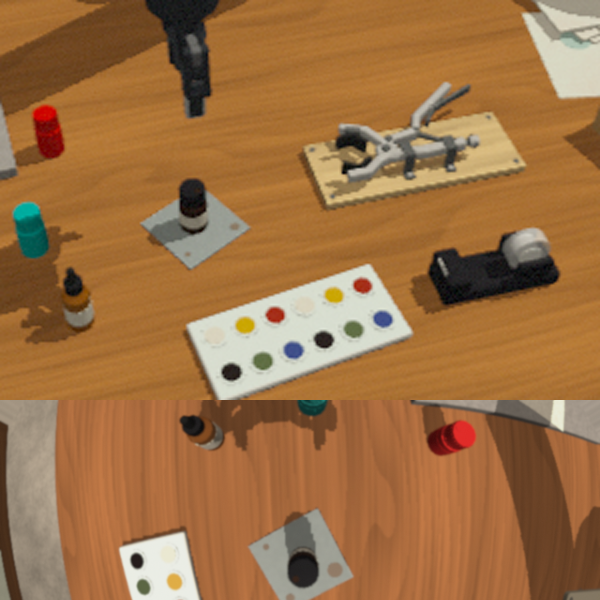

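The bottle stands upright in the middle of the blotter at (193,210), and the pliers are open at (410,140). The bystanders have not moved, so I'm handing in.

```bash
python3 -c "
from workcell import arm
print(arm.hand_in())"
```

```text
the job is handed in; nothing more can be done
None
```

The job is handed in at about 34 s of the 72 s limit: cap turned about 86° anticlockwise with the bottle clamped (judged from the cap's mark and about 0.25 N m of resistance, as the cap angle can't be read), pliers sprung open, bottle upright in the middle of the blotter, and nothing else on the desk moved.

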